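# Seat the loose lid peg of the spice box

### The job

The red peg that locks the lid of the pale wooden box has worked loose. Seat it as you would a violin peg: turn it clockwise (seen from above) while pressing it down, both together little by little, until its shoulder is fully home on the lid and its paddle lies in line with the black stripe on the lid, then let go. Leave the green peg of the dark box as it is.

Things in the scene. Friction and masses are not known exactly. Their poses are not given: they have to be found in the camera images.
- pale_peg_grip (a point): RED peg upright in mid-lid of the pale box (112 x 152, lid top 110 over table, fixed; all sizes in mm). Its head: flat paddle 46 long, 14 thick, 35 high, on a 10 high neck with a 30 wide shoulder that meets the lid when home. Point: on the axis, 15 below paddle top, 20 above its lower edge, 30 above the shoulder's underside (over lid: 42-45 at start, 30 home). y along paddle, x across it, z up.
- pale_press (a joint): How far the red peg has been pushed down, in m: 0 = standing 15 mm proud of the lid, 0.015 = fully home against a hard stop; starts at 0 to 0.003. Dry friction of about 7 N both ways, no spring: it stays where it is left.
- pale_turn (a joint): Angle of the red peg in rad, growing clockwise seen from above; 0 = paddle in line with the black stripe that runs along the long (152 mm) middle line of the pale lid. Starts between -1.3 and -0.8, so it must be turned 46 to 74 degrees clockwise. Dry friction about 0.12 N m, no stop at 0; it stays where it is left.
- dark_peg_end (a point): A bystander: one end of the paddle of the GREEN peg, same shape and also standing loose, on the dark wooden box of the same size (white stripe). 23 mm from that peg's axis, 15 mm below its paddle's top. Not to be moved.

How it is judged (in metres and radians):
At the end, for the whole second after the job is handed in: The red peg is home (shoulder within 2.5 mm of the lid), its paddle within 0.22 rad (12 degrees) of the black stripe, released and still (value of joint pale_press above 0.0125 m and value of joint pale_turn between -0.22 and 0.22 rad and velocity of joint pale_turn between -0.05 and 0.05 rad/s); the robot touches nothing.
It fails at once if the red peg turned most of the way (to within 0.3 rad of the stripe or beyond) while pressed less than 5 mm down (value of joint pale_turn above -0.3 rad and value of joint pale_press below 0.005 m).
It fails at once if the red peg pressed nearly home (more than 12 mm) before being turned (still more than 0.65 rad short of the stripe) (value of joint pale_press above 0.012 m and value of joint pale_turn below -0.65 rad).
It fails at once if the green peg of the dark box turned or pushed (its paddle end moved more than 8 mm) (distance of dark_peg_end from where it was at the start of the episode above 0.008 m).
It also fails if it takes over 32 s, if anything falls off the work surface, if the arm or the gripper's body presses on something with over 40 N, if the wrist force passes 120 N, or if a joint passes its speed limit or range.

### The arm

A 6-joint arm with a two-finger parallel gripper is mounted at the origin on the work surface. World frame = base frame: x ahead of the robot, y to its left, z up, the work surface at z = 0. Lengths are in mm, angles in rad, forces in N, time in s.
With the tool pointing down it reaches from about 300 to 775 mm from the base axis. Payload 14.6 kg.
Tool frame: the origin (TCP) lies at the very end of the fingers, on their centre line; the grasp point (between the pads) lies 19 mm behind it; z points along the fingers, y is the line along which they close (so a half turn about z gives the same grasp; the last joint's range is limited). The gripper opens to 94 mm and grips with 3 to 60 N. Pads are 16 mm wide; open, the fingers measure 119 mm over their backs; the gripper's body (75 mm by 177 mm) begins 78 mm behind the grasp point.
Start: joints at [1.132, 0.3, 1.521, -0, 1.321, -0.067], TCP at [199.808, 512.412, 205.446] pointing down, gripper open.
Joint ranges: [-3.03, 3.03], [-0.79, 2.21], [0.23, 2.52], [-1.04, 4.18], [0, 3.07], [-2.55, 2.55]. Speed limits (rad/s): [2.22, 2.22, 2.57, 3.14, 3.14, 3.14].

### API

Orientations are given as [roll, pitch, yaw] about the fixed x, y, z axes, in that order (R = Rz(yaw) Ry(pitch) Rx(roll)).
In Python, from cell import manip gives the robot as it stands. The module is installed in compiled form; this text tells all that it offers.
- The arm moves only by the shell command python3 -m inch 'ROWS' [FORCE]. ROWS is JSON, a list of rows, each an object of numbers: "gripper": the opening, from 0 (shut) to 1 (fully open); "dx", "dy", "dz": the shift along the world's x, y, z in m; "wx", "wy", "wz": the turn, a rotation vector about the world's x, y, z in degrees. A call has exactly 5 rows; each row is the pose to reach, as a shift and turn from the pose commanded when the call began; what a row does not reach only later rows make up. A row lasts 1/12 s, in which the tool goes at most 41.7 mm and 7.16 degrees, less where a joint would pass 70% of its speed; a pose out of reach is approached as far as the arm can. A call with a gripper value outside its range is refused whole. The fingers move at their own pace and stop on an object; FORCE is the grip in N (left out, the last holds). Time passes only in rows, so rows that repeat a pose let the fingers close, or fill a call up. It gives the time, the measured TCP pose, the force, the opening and the grip force at its end, in the units of the state.
- manip.read_state(): the state, without advancing time (a new reading comes with each control period).
- manip.camera(name): name is "scene" or "top" or "wrist"; returns the picture (400x640x3 uint8, blue, green, red); there is no depth.
- manip.camera_info(name): a dict with "camera_matrix" (3x3 intrinsics, pixels), "R" (3x3) and "t" (3): a world point X has camera coordinates R X + t; the wrist camera has in their place "tool_from_camera" (4x4, takes a point from camera to tool coordinates, whose origin is the TCP and whose axes are the flange's). Camera axes: x right, y down, z forward; pixel columns grow to the right and rows downward; lengths in mm; the calibration is good to about 2 mm. A picture is of the moment at which its call begins: read the wrist's pose just before it. camera_info takes no time and is no camera call.
- manip.sign_off(): hands the job in; it is judged then, once.
The state is a dict: "clock": time; "joints": joint angles; "qd": joint speeds; "effort": joint torques, N m; "eef_pos": TCP position; "eef_rot": TCP orientation; "wrist_force": force on the tool from outside, world axes, zero at the start; "moment": the same for the moment, N m; "finger_gap": finger opening in mm; "finger_force": force on a finger pad.
Only numpy, scipy, OpenCV 4.12 (cv2) and the standard library are available. Lean on these libraries where they do the work, as an engineer would, in place of code of your own. Each camera call takes 0.05 s, during which the arm holds its last target. There are 200 camera calls.

## Working session

There is one attempt and no reset: what is moved stays moved. The work goes in short steps, Python scripts to look and compute and a shell command to move; the robot and the scene stay as the last step left them, time stands still between calls to the robot, and variables do not carry over. Pictures are saved under pics/ and viewed, at most 10 in all, crops included, and the job is handed in when it is done.

```bash
mkdir -p pics; python3 - <<'E'
from cell import manip
import cv2,numpy as np
s=manip.read_state();print({k:np.round(v,3).tolist() for k,v in s.items()})
for n in("top","scene"):
    cv2.imwrite(f"pics/{n}0.png",manip.camera(n));i=manip.camera_info(n)
    print(n,{k:np.round(v,3).tolist() for k,v in i.items()})
print(manip.camera_info("wrist"))
E
```

```text
{'clock': 0.0, 'joints': [1.132, 0.301, 1.522, 0.0, 1.321, -0.067], 'qd': [-0.001, 0.001, -0.0, 0.0, 0.002, 0.0], 'effort': [-0.001, -53.18, -35.274, 0.071, 0.024, -0.0], 'eef_pos': [199.694, 512.19, 204.87], 'eef_rot': [-3.14, -0.0, 2.77], 'wrist_force': [-0.253, 0.015, -0.412], 'moment': [-0.073, -0.026, -0.006], 'finger_force': 0.0, 'finger_gap': 93.9}
top {'camera_matrix': [[406.888, 0.0, 319.495], [0.0, 406.888, 202.721], [0.0, 0.0, 1.0]], 'R': [[-0.017, -1.0, 0.003], [-0.992, 0.016, -0.121], [0.121, -0.005, -0.993]], 't': [23.08, 541.126, 745.723]}
scene {'camera_matrix': [[460.331, 0.0, 316.912], [0.0, 460.331, 202.413], [0.0, 0.0, 1.0]], 'R': [[0.375, 0.927, 0.02], [0.565, -0.212, -0.798], [-0.735, 0.311, -0.603]], 't': [-208.38, -173.627, 1179.813]}
{'camera_matrix': array([[283.43019087,   0.        , 320.31992627],
       [  0.        , 283.43019087, 196.0959184 ],
       [  0.        ,   0.        ,   1.        ]]), 'tool_from_camera': array([[-5.21034545e-05, -9.71511706e-01, -2.36991565e-01,
         6.75906517e+01],
       [ 9.99999828e-01, -1.89197613e-04,  5.55733916e-04,
         6.43079119e-01],
       [-5.84740243e-04, -2.36991495e-01,  9.71511549e-01,
        -1.79414091e+02],
       [ 0.00000000e+00,  0.00000000e+00,  0.00000000e+00,
         1.00000000e+00]])}
```

View pics/top0.png

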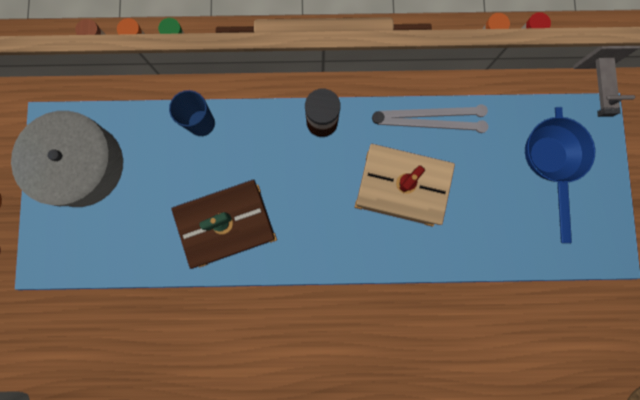

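View pics/scene0.png

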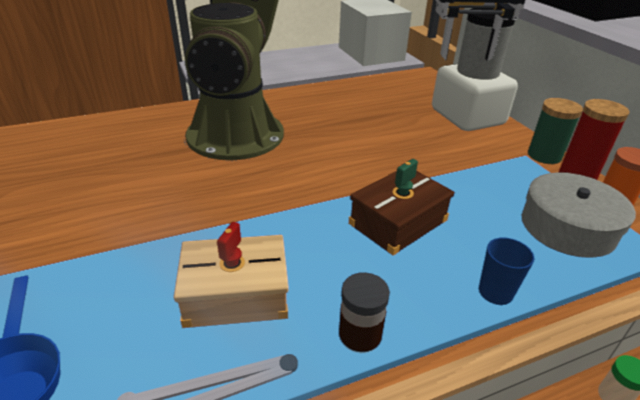

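Top view: the red peg is at about (410,180) on the pale lid, with the black stripe running from (368,176) to (445,191). The green peg is far off at (217,222). The scene view shows the red paddle at (230,243).

```bash
cat > h.py <<'E'
import cv2,numpy as np
from cell import manip
def ray(n,uv,z):
    i=manip.camera_info(n);R,t,K=(np.array(i[k]) for k in("R","t","camera_matrix"))
    c=-R.T@t;d=R.T@np.linalg.solve(K,[uv[0],uv[1],1]);return c+d*(z-c[2])/d[2]
def red(im):
    h=cv2.cvtColor(im,cv2.COLOR_BGR2HSV)
    return (((h[...,0]<6)|(h[...,0]>172))&(h[...,1]>170)&(h[...,2]>60)).astype(np.uint8)
E
python3 - <<'E'
from h import *
im=cv2.imread("pics/top0.png")
x0,y0,x1,y1=350,135,465,235
c=im[y0:y1,x0:x1]
# stripe: dark pixels inside lid
g=c.max(2)<60
n,l,st,ce=cv2.connectedComponentsWithStats(g.astype(np.uint8))
for k in range(1,n):
    if st[k,4]>8:
        p=ce[k]+[x0,y0];print("dark",st[k],p.round(1),ray("top",p,110).round(1))
m=red(c);n,l,st,ce=cv2.connectedComponentsWithStats(m)
for k in range(1,n):
    if st[k,4]>8:print("red",st[k],ce[k]+[x0,y0])
big=cv2.resize(c,None,fx=5,fy=5,interpolation=cv2.INTER_CUBIC)
sc=cv2.imread("pics/scene0.png")[210:280,190:270]
sc=cv2.resize(sc,None,fx=5,fy=5,interpolation=cv2.INTER_CUBIC)
cv2.imwrite("pics/crop0.png",big);
E
```

```text
dark [18 39 25  7 48] [380.1 176.9] [575.5 -91.6 110. ]
dark [70 51 25  7 49] [431.8 189.2] [ 552.4 -180.2  110. ]
red [ 50  31  24  25 263] [409.98479087 179.42585551]
```

View pics/crop0.png

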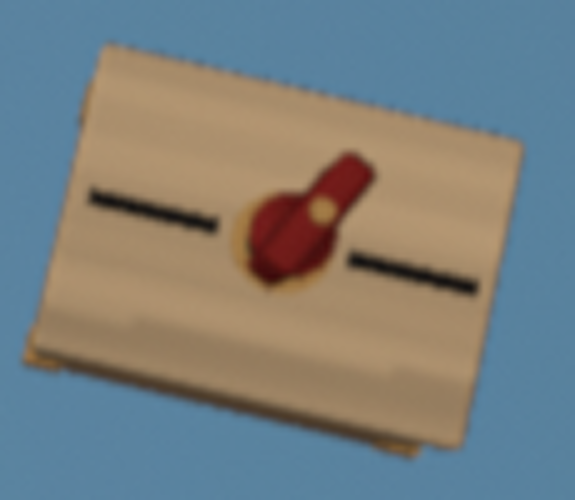

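The crop shows the paddle top with its gold centre dot at about (414,177) in full-image pixels, and the far end up and to the right at about (422,168). The stripe direction is about -105° and the paddle about -41°, so roughly 64° clockwise is needed. The axis is near (564,-136). Next I move above it with the tool x axis along the paddle (yaw about 139°).

```bash
python3 -m inch '[{"gripper":1,"dx":0.019,"dy":-0.034,"dz":0.011,"wz":-1},{"gripper":1,"dx":0.038,"dy":-0.068,"dz":0.022,"wz":-2},{"gripper":1,"dx":0.057,"dy":-0.102,"dz":0.033,"wz":-3},{"gripper":1,"dx":0.076,"dy":-0.136,"dz":0.044,"wz":-4},{"gripper":1,"dx":0.095,"dy":-0.17,"dz":0.055,"wz":-5}]' && python3 -m inch '[{"gripper":1,"dx":0.02,"dy":-0.036,"wz":-1},{"gripper":1,"dx":0.04,"dy":-0.072,"wz":-2},{"gripper":1,"dx":0.06,"dy":-0.108,"wz":-3},{"gripper":1,"dx":0.08,"dy":-0.144,"wz":-4},{"gripper":1,"dx":0.1,"dy":-0.18,"wz":-5}]'
```

```text
validation failed for argument at $[0]...
```

```bash
python3 -m inch '[{"gripper":1.0,"dx":0.019,"dy":-0.034,"dz":0.011,"wx":0,"wy":0,"wz":-1},{"gripper":1.0,"dx":0.038,"dy":-0.068,"dz":0.022,"wx":0,"wy":0,"wz":-2},{"gripper":1.0,"dx":0.057,"dy":-0.102,"dz":0.033,"wx":0,"wy":0,"wz":-3},{"gripper":1.0,"dx":0.076,"dy":-0.136,"dz":0.044,"wx":0,"wy":0,"wz":-4},{"gripper":1.0,"dx":0.095,"dy":-0.17,"dz":0.055,"wx":0,"wy":0,"wz":-5}]'
```

```text
clock: 0.52
eef_pos: [295.1, 340.7, 260.7]
eef_rot: [-3.141, -0.0, 2.682]
wrist_force: [0.9, 0.2, 0.8]
finger_gap: 94.1
finger_force: 0.0
```

All keys have to be given. Continuing.

```bash
python3 -m inch '[{"gripper":1,"dx":0.02,"dy":-0.036,"dz":0,"wx":0,"wy":0,"wz":-1},{"gripper":1,"dx":0.04,"dy":-0.072,"dz":0,"wx":0,"wy":0,"wz":-2},{"gripper":1,"dx":0.06,"dy":-0.108,"dz":0,"wx":0,"wy":0,"wz":-3},{"gripper":1,"dx":0.08,"dy":-0.144,"dz":0,"wx":0,"wy":0,"wz":-4},{"gripper":1,"dx":0.1,"dy":-0.18,"dz":0,"wx":0,"wy":0,"wz":-5}]' && python3 -m inch '[{"gripper":1,"dx":0.02,"dy":-0.036,"dz":0,"wx":0,"wy":0,"wz":-1},{"gripper":1,"dx":0.04,"dy":-0.072,"dz":0,"wx":0,"wy":0,"wz":-2},{"gripper":1,"dx":0.06,"dy":-0.108,"dz":0,"wx":0,"wy":0,"wz":-3},{"gripper":1,"dx":0.08,"dy":-0.144,"dz":0,"wx":0,"wy":0,"wz":-4},{"gripper":1,"dx":0.1,"dy":-0.18,"dz":0,"wx":0,"wy":0,"wz":-5}]'
```

```text
clock: 0.93
eef_pos: [395.2, 160.4, 260.5]
eef_rot: [3.142, 0.0, 2.595]
wrist_force: [0.9, 0.6, 0.7]
finger_gap: 94.1
finger_force: 0.0
clock: 1.35
eef_pos: [495.3, -19.7, 260.3]
eef_rot: [-3.142, -0.0, 2.507]
wrist_force: [0.4, 0.1, 0.4]
finger_gap: 93.8
finger_force: 0.0
```

```bash
python3 -m inch '[{"gripper":1,"dx":0.018,"dy":-0.03,"dz":0,"wx":0,"wy":0,"wz":-2},{"gripper":1,"dx":0.036,"dy":-0.06,"dz":0,"wx":0,"wy":0,"wz":-4},{"gripper":1,"dx":0.054,"dy":-0.09,"dz":0,"wx":0,"wy":0,"wz":-4.6},{"gripper":1,"dx":0.069,"dy":-0.116,"dz":0,"wx":0,"wy":0,"wz":-4.6},{"gripper":1,"dx":0.069,"dy":-0.116,"dz":0,"wx":0,"wy":0,"wz":-4.6}]'
python3 - <<'E'
from h import *
s=manip.read_state();print(s["eef_pos"],s["eef_rot"])
np.savez("w1.npz",p=s["eef_pos"],r=s["eef_rot"])
cv2.imwrite("pics/w1.png",manip.camera("wrist"))
E
```

```text
clock: 1.77
eef_pos: [564.9, -137.6, 258.9]
eef_rot: [-3.14, -0.001, 2.424]
wrist_force: [-0.4, -0.0, 0.2]
finger_gap: 94.1
finger_force: 0.0
[ 564.85842091 -137.57935727  258.94675257] [-3.14035550e+00 -1.28199864e-03  2.42433396e+00]
```

View pics/w1.png

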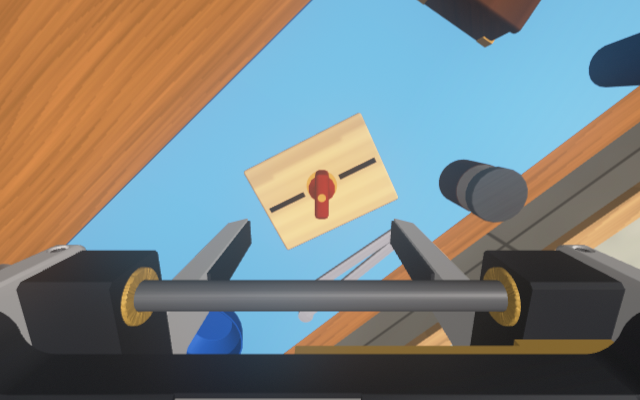

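The wrist view shows the paddle nearly vertical, at about (321,195) with its gold dot at (321,198), so the tool is aligned with it. The stripe runs from (270,210) to (375,160). Now to measure it.

```bash
cat >> h.py <<'E'
from scipy.spatial.transform import Rotation as Ro
def wray(p,r,uv,z):
    i=manip.camera_info("wrist");T=np.array(i["tool_from_camera"]);K=np.array(i["camera_matrix"])
    R=Ro.from_euler("xyz",r).as_matrix();c=np.array(p)+R@T[:3,3]
    d=R@T[:3,:3]@np.linalg.solve(K,[uv[0],uv[1],1]);return c+d*(z-c[2])/d[2]
def look(name,ztop,box):
    s=manip.read_state();p,r=s["eef_pos"],s["eef_rot"];im=manip.camera("wrist");cv2.imwrite(f"pics/{name}.png",im)
    return measure(im,p,r,ztop,box)
def measure(im,p,r,ztop,box):
    x0,y0,x1,y1=box;c=im[y0:y1,x0:x1];o=np.array([x0,y0])
    def comps(m,a):
        n,l,st,ce=cv2.connectedComponentsWithStats(m.astype(np.uint8))
        return [(st[k,4],np.argwhere(l==k)[:,::-1]+o) for k in range(1,n) if st[k,4]>a]
    out=[]
    for a,q in comps(c.max(2)<75,25):
        P=np.array([wray(p,r,u,110)[:2] for u in q]);out.append(P);print("dark",a,q.mean(0).round(1),P.mean(0).round(1),np.ptp(P,0).round())
    for a,q in comps(red(c),25):
        P=np.array([wray(p,r,u,ztop)[:2] for u in q])
        print("red",a,q.mean(0).round(1),q.min(0),q.max(0))
    return out
E
python3 - <<'E'
from h import *
w=np.load("w1.npz");im=cv2.imread("pics/w1.png")
o=measure(im,w["p"],w["r"],168,(245,110,400,250))
h=cv2.cvtColor(im,cv2.COLOR_BGR2HSV)
cv2.imwrite("pics/w1c.png",cv2.resize(im[160:225,285:360],None,fx=8,fy=8,interpolation=cv2.INTER_CUBIC))
E
```

```text
dark 195 [395.1 237.2] [ 674.6 -109.5] [33. 20.]
```

View pics/w1c.png

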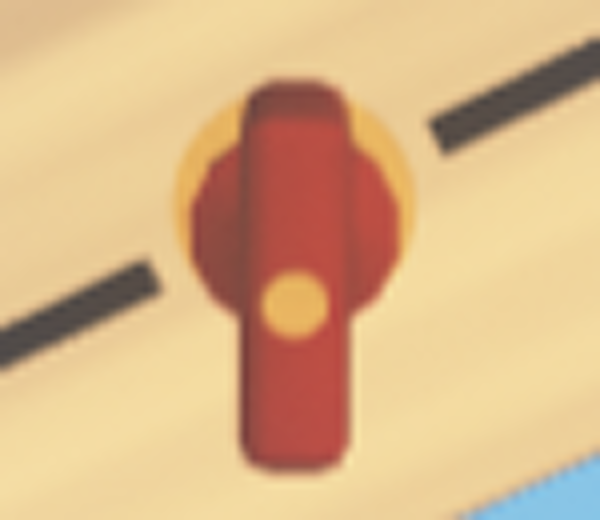

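The crop shows the paddle top running from (321.9,175) to (321.9,218.5), exactly vertical, with the dot at (321.9,198.1).

```bash
python3 - <<'E'
from h import *
w=np.load("w1.npz");p,r=w["p"],w["r"]
im=cv2.imread("pics/w1.png")
for n,uv in dict(dot=(321.9,198.1),a=(321.9,175),b=(321.9,218.5)).items(): print(n,[wray(p,r,uv,z).round(1).tolist() for z in(167,170)])
print("dot top",[ray("top",(414.4,176.8),z).round(1) for z in(167,170)])
m=(im.max(2)<110)&(np.ptp(im.astype(int),axis=2)<35)
Q=[]
for b in((262,195,306,220),(336,150,382,186)):
    q=np.argwhere(m[b[1]:b[3],b[0]:b[2]])[:,::-1]+[b[0],b[1]]
    P=np.array([wray(p,r,u,110)[:2] for u in q]);Q.append(P.mean(0));print(len(q),q.mean(0),Q[-1])
d=Q[0]-Q[1];print("mid",(Q[0]+Q[1])/2,"stripe yaw",np.degrees(np.arctan2(d[1],d[0])),"tool yaw",np.degrees(r[2]))
E
```

```text
dot [[566.6, -135.8, 167.0], [566.1, -135.4, 170.0]]
a [[549.2, -120.7, 167.0], [548.9, -120.4, 170.0]]
b [[582.6, -149.7, 167.0], [581.8, -149.1, 170.0]]
dot top [array([ 564.2, -137.3,  167. ]), array([ 563.7, -136.6,  170. ])]
133 [286.06766917 202.54135338] [ 553.45098665 -181.01882363]
149 [357.24161074 167.75167785] [577.11510436 -90.1351839 ]
mid [ 565.2830455  -135.57700377] stripe yaw -104.594511021421 tool yaw 138.90410377918417
```

The measurements agree. The paddle is 44 mm long (46 expected) at yaw 139°, the stripe is at 75.4°, the axis is near (565.2,-136.2), and the turn is about -63.5°. Now I descend to TCP z ≈ 136 and close.

```bash
python3 -m inch '[{"gripper":1,"dx":0,"dy":0.001,"dz":-0.03,"wx":0,"wy":0,"wz":0},{"gripper":1,"dx":0,"dy":0.001,"dz":-0.06,"wx":0,"wy":0,"wz":0},{"gripper":1,"dx":0,"dy":0.001,"dz":-0.09,"wx":0,"wy":0,"wz":0},{"gripper":1,"dx":0,"dy":0.001,"dz":-0.115,"wx":0,"wy":0,"wz":0},{"gripper":1,"dx":0,"dy":0.001,"dz":-0.123,"wx":0,"wy":0,"wz":0}]' && python3 -m inch '[{"gripper":0.5,"dx":0,"dy":0,"dz":0,"wx":0,"wy":0,"wz":0},{"gripper":0.4,"dx":0,"dy":0,"dz":0,"wx":0,"wy":0,"wz":0},{"gripper":0.3,"dx":0,"dy":0,"dz":0,"wx":0,"wy":0,"wz":0},{"gripper":0.25,"dx":0,"dy":0,"dz":0,"wx":0,"wy":0,"wz":0},{"gripper":0.22,"dx":0,"dy":0,"dz":0,"wx":0,"wy":0,"wz":0}]' 15 && python3 -m inch '[{"gripper":0.1,"dx":0,"dy":0,"dz":0,"wx":0,"wy":0,"wz":0},{"gripper":0.1,"dx":0,"dy":0,"dz":0,"wx":0,"wy":0,"wz":0},{"gripper":0.1,"dx":0,"dy":0,"dz":0,"wx":0,"wy":0,"wz":0},{"gripper":0,"dx":0,"dy":0,"dz":0,"wx":0,"wy":0,"wz":0},{"gripper":0,"dx":0,"dy":0,"dz":0,"wx":0,"wy":0,"wz":0}]' 15
```

```text
clock: 2.23
eef_pos: [562.0, -131.2, 133.7]
eef_rot: [-3.139, -0.005, 2.429]
wrist_force: [0.2, -0.7, -0.6]
finger_gap: 94.0
finger_force: 0.0
clock: 2.65
eef_pos: [564.2, -132.7, 138.7]
eef_rot: [3.141, 0.002, 2.428]
wrist_force: [0.8, -0.6, -0.1]
finger_gap: 64.2
finger_force: 0.0
clock: 3.07
eef_pos: [563.8, -132.6, 137.5]
eef_rot: [3.142, 0.0, 2.428]
wrist_force: [0.3, -0.7, -0.0]
finger_gap: 30.8
finger_force: 0.0
```

```bash
python3 -m inch '[{"gripper":0.33,"dx":0.001,"dy":-0.003,"dz":0,"wx":0,"wy":0,"wz":0},{"gripper":0.33,"dx":0.001,"dy":-0.003,"dz":0,"wx":0,"wy":0,"wz":0},{"gripper":0.33,"dx":0.001,"dy":-0.003,"dz":0,"wx":0,"wy":0,"wz":0},{"gripper":0.33,"dx":0.001,"dy":-0.003,"dz":0,"wx":0,"wy":0,"wz":0},{"gripper":0.33,"dx":0.001,"dy":-0.003,"dz":0,"wx":0,"wy":0,"wz":0}]' 15
python3 - <<'E'
from h import *
s=manip.read_state();print(s["eef_pos"],s["eef_rot"],s["finger_gap"])
np.savez("w2.npz",p=s["eef_pos"],r=s["eef_rot"])
im=manip.camera("wrist");cv2.imwrite("pics/w2.png",im)
E
```

```text
clock: 3.48
eef_pos: [564.8, -135.6, 137.4]
eef_rot: [-3.142, -0.0, 2.428]
wrist_force: [-0.1, -0.1, 0.4]
finger_gap: 30.9
finger_force: 0.0
[ 564.78757135 -135.57374255  137.42161898] [-3.14158391e+00 -8.37507776e-05  2.42769817e+00] 30.926571646970306
```

View pics/w2.png

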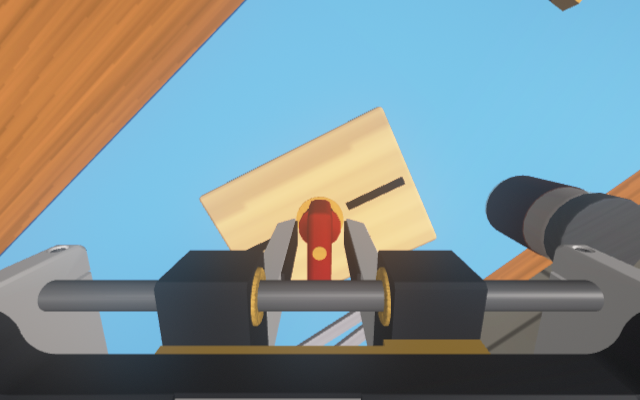

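The paddle is centred between the fingers, with the dot at (319.5,254). Closing with 40 N.

```bash
python3 - <<'E'
from h import *
w=np.load("w2.npz")
print([wray(w["p"],w["r"],(319.5,254),z).round(1) for z in (167,170)])
E
python3 -m inch '[{"gripper":0.1,"dx":0,"dy":0,"dz":0,"wx":0,"wy":0,"wz":0},{"gripper":0.05,"dx":0,"dy":0,"dz":0,"wx":0,"wy":0,"wz":0},{"gripper":0.05,"dx":0,"dy":0,"dz":0,"wx":0,"wy":0,"wz":0},{"gripper":0.05,"dx":0,"dy":0,"dz":0,"wx":0,"wy":0,"wz":0},{"gripper":0.05,"dx":0,"dy":0,"dz":0,"wx":0,"wy":0,"wz":0}]' 45
```

```text
[array([ 567.2, -137. ,  167. ]), array([ 566.2, -136.1,  170. ])]
clock: 3.95
eef_pos: [564.5, -136.0, 137.5]
eef_rot: [-3.141, -0.0, 2.427]
wrist_force: [-4.8, -3.0, 2.1]
finger_gap: 13.7
finger_force: 45.0
```

```bash
python3 -m inch '[{"gripper":0.05,"dx":0,"dy":0,"dz":-0.0007,"wx":0,"wy":0,"wz":-3},{"gripper":0.05,"dx":0,"dy":0,"dz":-0.0014,"wx":0,"wy":0,"wz":-6},{"gripper":0.05,"dx":0,"dy":0,"dz":-0.0021,"wx":0,"wy":0,"wz":-9},{"gripper":0.05,"dx":0,"dy":0,"dz":-0.0028,"wx":0,"wy":0,"wz":-12},{"gripper":0.05,"dx":0,"dy":0,"dz":-0.0035,"wx":0,"wy":0,"wz":-15}]' && python3 -m inch '[{"gripper":0.05,"dx":0,"dy":0,"dz":-0.0007,"wx":0,"wy":0,"wz":-3},{"gripper":0.05,"dx":0,"dy":0,"dz":-0.0014,"wx":0,"wy":0,"wz":-6},{"gripper":0.05,"dx":0,"dy":0,"dz":-0.0021,"wx":0,"wy":0,"wz":-9},{"gripper":0.05,"dx":0,"dy":0,"dz":-0.0028,"wx":0,"wy":0,"wz":-12},{"gripper":0.05,"dx":0,"dy":0,"dz":-0.0035,"wx":0,"wy":0,"wz":-15}]'
python3 - <<'E'
from h import *
s=manip.read_state();print(s["eef_pos"],s["eef_rot"],s["wrist_force"],s["moment"])
np.savez("w3.npz",p=s["eef_pos"],r=s["eef_rot"])
a=manip.camera("wrist")[160:360,200:440];b=manip.camera("scene")[200:300,170:290]
cv2.imwrite("pics/w3.png",np.hstack([cv2.resize(a,(480,400)),cv2.resize(b,(310,400))]))
E
```

```text
clock: 4.37
eef_pos: [564.5, -136.0, 134.5]
eef_rot: [-3.141, 0.0, 2.163]
wrist_force: [-6.5, -3.5, 6.4]
finger_gap: 13.6
finger_force: 45.0
clock: 4.78
eef_pos: [564.5, -136.0, 131.0]
eef_rot: [-3.141, 0.001, 1.902]
wrist_force: [-6.6, -2.9, 6.4]
finger_gap: 13.7
finger_force: 45.0
[ 564.51810029 -136.0214833   130.95201803] [-3.14092198e+00  5.89787373e-04  1.90157859e+00] [-6.63132831 -2.85133345  6.44374966] [-0.64428105  1.24237164  0.15522592]
```

View pics/w3.png

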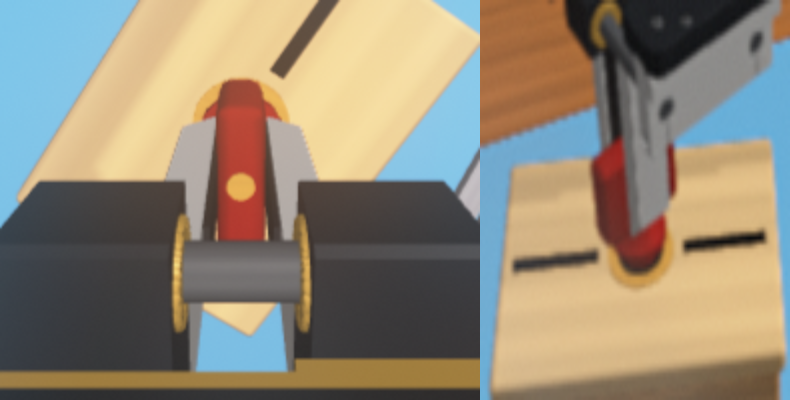

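The paddle stays clamped with its dot in the middle and turns with the gripper. The 6.4 N axial force and 0.15 N m match the stated friction, so it is following. Continuing.

```bash
python3 -m inch '[{"gripper":0.05,"dx":0,"dy":0,"dz":-0.0007,"wx":0,"wy":0,"wz":-3},{"gripper":0.05,"dx":0,"dy":0,"dz":-0.0014,"wx":0,"wy":0,"wz":-6},{"gripper":0.05,"dx":0,"dy":0,"dz":-0.0021,"wx":0,"wy":0,"wz":-9},{"gripper":0.05,"dx":0,"dy":0,"dz":-0.0028,"wx":0,"wy":0,"wz":-12},{"gripper":0.05,"dx":0,"dy":0,"dz":-0.0035,"wx":0,"wy":0,"wz":-15}]' && python3 -m inch '[{"gripper":0.05,"dx":0,"dy":0,"dz":-0.0005,"wx":0,"wy":0,"wz":-4},{"gripper":0.05,"dx":0,"dy":0,"dz":-0.001,"wx":0,"wy":0,"wz":-8},{"gripper":0.05,"dx":0,"dy":0,"dz":-0.0015,"wx":0,"wy":0,"wz":-12},{"gripper":0.05,"dx":0,"dy":0,"dz":-0.002,"wx":0,"wy":0,"wz":-16},{"gripper":0.05,"dx":0,"dy":0,"dz":-0.002,"wx":0,"wy":0,"wz":-18}]'
```

```text
clock: 5.3
eef_pos: [564.5, -136.0, 127.5]
eef_rot: [-3.141, 0.001, 1.64]
wrist_force: [-6.5, -3.1, 6.3]
finger_gap: 13.5
finger_force: 45.0
clock: 5.72
eef_pos: [564.5, -136.0, 125.4]
eef_rot: [-3.141, 0.001, 1.324]
wrist_force: [-5.1, -2.5, 4.5]
finger_gap: 14.0
finger_force: 45.0
```

```bash
python3 -m inch '[{"gripper":0.05,"dx":0,"dy":0,"dz":-0.0004,"wx":0,"wy":0,"wz":-0.5},{"gripper":0.05,"dx":0,"dy":0,"dz":-0.0008,"wx":0,"wy":0,"wz":-0.5},{"gripper":0.05,"dx":0,"dy":0,"dz":-0.001,"wx":0,"wy":0,"wz":-0.5},{"gripper":0.05,"dx":0,"dy":0,"dz":-0.001,"wx":0,"wy":0,"wz":-0.5},{"gripper":0.05,"dx":0,"dy":0,"dz":-0.001,"wx":0,"wy":0,"wz":-0.5}]'
```

```text
clock: 6.13
eef_pos: [564.5, -136.0, 124.4]
eef_rot: [-3.141, 0.001, 1.319]
wrist_force: [-5.9, -3.9, 5.5]
finger_gap: 13.6
finger_force: 45.0
```

```bash
python3 -m inch '[{"gripper":0.05,"dx":0,"dy":0,"dz":-0.0004,"wx":0,"wy":0,"wz":0},{"gripper":0.05,"dx":0,"dy":0,"dz":-0.0008,"wx":0,"wy":0,"wz":0},{"gripper":0.05,"dx":0,"dy":0,"dz":-0.001,"wx":0,"wy":0,"wz":0},{"gripper":0.05,"dx":0,"dy":0,"dz":-0.001,"wx":0,"wy":0,"wz":0},{"gripper":0.05,"dx":0,"dy":0,"dz":-0.001,"wx":0,"wy":0,"wz":0}]'
```

```text
clock: 6.55
eef_pos: [564.6, -136.0, 123.4]
eef_rot: [-3.141, 0.001, 1.319]
wrist_force: [-4.7, -2.4, 5.5]
finger_gap: 13.7
finger_force: 45.0
```

```bash
python3 -m inch '[{"gripper":0.05,"dx":0,"dy":0,"dz":-0.0004,"wx":0,"wy":0,"wz":0},{"gripper":0.05,"dx":0,"dy":0,"dz":-0.0008,"wx":0,"wy":0,"wz":0},{"gripper":0.05,"dx":0,"dy":0,"dz":-0.001,"wx":0,"wy":0,"wz":0},{"gripper":0.05,"dx":0,"dy":0,"dz":-0.001,"wx":0,"wy":0,"wz":0},{"gripper":0.05,"dx":0,"dy":0,"dz":-0.001,"wx":0,"wy":0,"wz":0}]'
```

```text
clock: 6.97
eef_pos: [564.6, -136.1, 122.5]
eef_rot: [-3.141, 0.001, 1.319]
wrist_force: [-5.4, -3.0, 6.3]
finger_gap: 13.9
finger_force: 45.0
```

```bash
python3 -m inch '[{"gripper":0.05,"dx":0,"dy":0,"dz":-0.0004,"wx":0,"wy":0,"wz":0},{"gripper":0.05,"dx":0,"dy":0,"dz":-0.0008,"wx":0,"wy":0,"wz":0},{"gripper":0.05,"dx":0,"dy":0,"dz":-0.001,"wx":0,"wy":0,"wz":0},{"gripper":0.05,"dx":0,"dy":0,"dz":-0.001,"wx":0,"wy":0,"wz":0},{"gripper":0.05,"dx":0,"dy":0,"dz":-0.001,"wx":0,"wy":0,"wz":0}]'
```

```text
clock: 7.38
eef_pos: [564.6, -136.1, 122.4]
eef_rot: [3.141, 0.001, 1.319]
wrist_force: [-9.9, -1.3, 14.7]
finger_gap: 13.5
finger_force: 45.0
```

The TCP stopped at z = 122.4 and the force rose to 14.7 N, so the peg is against its hard stop. Release, lift clear and check.

```bash
python3 -m inch '[{"gripper":0.3,"dx":0,"dy":0,"dz":0.0006,"wx":0,"wy":0,"wz":0},{"gripper":0.5,"dx":0,"dy":0,"dz":0.0006,"wx":0,"wy":0,"wz":0},{"gripper":0.5,"dx":0,"dy":0,"dz":0.0006,"wx":0,"wy":0,"wz":0},{"gripper":0.5,"dx":0,"dy":0,"dz":0.0006,"wx":0,"wy":0,"wz":0},{"gripper":0.5,"dx":0,"dy":0,"dz":0.0006,"wx":0,"wy":0,"wz":0}]' && python3 -m inch '[{"gripper":0.6,"dx":0,"dy":0,"dz":0.02,"wx":0,"wy":0,"wz":0},{"gripper":0.6,"dx":0,"dy":0,"dz":0.05,"wx":0,"wy":0,"wz":0},{"gripper":0.6,"dx":0,"dy":0,"dz":0.08,"wx":0,"wy":0,"wz":0},{"gripper":0.6,"dx":0,"dy":0,"dz":0.11,"wx":0,"wy":0,"wz":0},{"gripper":0.6,"dx":0,"dy":0,"dz":0.13,"wx":0,"wy":0,"wz":0}]' && python3 -m inch '[{"gripper":0.6,"dx":0,"dy":0,"dz":0,"wx":0,"wy":0,"wz":0},{"gripper":0.6,"dx":0,"dy":0,"dz":0,"wx":0,"wy":0,"wz":0},{"gripper":0.6,"dx":0,"dy":0,"dz":0,"wx":0,"wy":0,"wz":0},{"gripper":0.6,"dx":0,"dy":0,"dz":0,"wx":0,"wy":0,"wz":0},{"gripper":0.6,"dx":0,"dy":0,"dz":0,"wx":0,"wy":0,"wz":0}]'
python3 - <<'E'
from h import *
a=manip.camera("wrist")[130:250,240:400];b=manip.camera("scene")[200:330,165:300]
cv2.imwrite("pics/w4.png",np.hstack([cv2.resize(a,(400,300)),cv2.resize(b,(400,300))]))
E
```

```text
clock: 7.8
eef_pos: [564.8, -135.5, 121.3]
eef_rot: [-3.141, -0.0, 1.32]
wrist_force: [0.3, -0.2, 0.6]
finger_gap: 43.5
finger_force: 0.0
clock: 8.22
eef_pos: [565.2, -135.6, 254.5]
eef_rot: [3.139, 0.0, 1.32]
wrist_force: [-1.0, -0.4, 0.8]
finger_gap: 56.3
finger_force: 0.0
clock: 8.63
eef_pos: [564.5, -135.5, 250.4]
eef_rot: [-3.14, -0.0, 1.319]
wrist_force: [-0.3, -0.3, 0.3]
finger_gap: 56.4
finger_force: 0.0
```

View pics/w4.png

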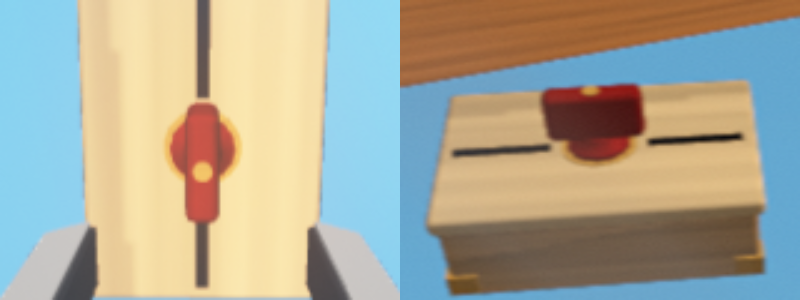

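The paddle lies exactly in line with the stripe (dot at crop pixel (202,172)) and the shoulder looks seated. I'll check the height numerically before handing in.

```bash
python3 - <<'E'
from h import *
s=manip.read_state()
for z in (155,158,161): print(z,wray(s["eef_pos"],s["eef_rot"],(320.8,198.8),z).round(1),ray("scene",(229.1,239.4),z).round(1))
E
```

```text
155 [ 565.7 -136.6  155. ] [ 564.5 -136.6  155. ]
158 [ 565.9 -135.9  158. ] [ 567.9 -137.2  158. ]
161 [ 566.1 -135.2  161. ] [ 571.3 -137.7  161. ]
```

The two views agree best at a paddle-top height of about 155–156 mm, where 155 is home. Handing in.

```bash
python3 -c "
from cell import manip
print(manip.sign_off())"
```

```text
the job is handed in; nothing more can be done
None
```

The red peg is pressed down to its hard stop and its paddle lies in line with the black stripe; the gripper has let go and is clear above it, the green peg was not touched, and the job is handed in (the sign-off returned no verdict).

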